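# Put the returned leg sample back on show

## Robot

A 6-joint arm with a two-finger parallel gripper is mounted at the origin on the work surface. World frame = base frame: x ahead of the robot, y to its left, z up, the work surface at z = 0. Lengths are in m, angles in rad, forces in N, time in s.
With the tool pointing down it reaches from about 0.375 to 0.925 m from the base axis. Payload 5.7 kg.
Tool frame: the origin (TCP) lies midway between the tips of the shut fingers; the grasp point (between the pads) lies 19 mm behind it; z points along the fingers, x is the direction in which the jaws open and shut, and the axes are right-handed (so a half turn about z gives the same grasp; the last joint's range is limited). The gripper opens to 88 mm and grips with 3 to 60 N. Pads are 20 mm wide; open, the fingers measure 115 mm over their backs; the gripper's body (75 mm by 178 mm) begins 61 mm behind the grasp point.
Start: joints at [1.186, 0.359, 1.51, -0, 1.272, -0.115], TCP at [0.16, 0.578, 0.223] pointing down, gripper open.
Joint ranges: [-2.97, 2.97], [-1.01, 2.36], [0.21, 2.38], [-0.96, 4.11], [0.2, 2.71], [-2.98, 2.98]. Speed limits (rad/s): [2.39, 2.39, 3.14, 3.14, 3.14, 3.14].

## Interface

Orientations are given as a unit quaternion [x, y, z, w].
In Python, from bench import move_ptp, servo_line, goto_joints, move_gripper, sleep, inverse_kinematics, capture, PlanningError, close_job, spot_in, silhouettes, current_clock, current_joint_pos, current_qvel, current_joint_torque, current_position, current_orientation, current_force, current_torque, current_finger_gap gives the robot as it stands. Calls block until the motion is done:
- move_ptp(position, orientation): joint-space move of the TCP to a pose.
- servo_line(position, orientation=None, rate=0.15, contact_N=None): straight line of the TCP; orientation=None keeps the orientation; rate is the mean speed in m/s. With contact_N (N) it stops when the force on the tool has changed by that much, and returns True; else False.
- goto_joints(angles): joint-space move.
- move_gripper(opening): finger opening in m; the grip force is fixed at half the most; returns when the fingers have stopped.
- sleep(seconds).
- inverse_kinematics(position, orientation): joint angles nearest the present ones, or None.
- capture(name): name is "scene" or "top"; returns a dict with "image" (420x560x3 uint8, blue, green, red), "range_z" (420x560 float32, m along the optical axis (not along the pixel's ray), 0 where there is no reading), "intrinsics" (3x3 intrinsics, pixels), "R" (3x3) and "t" (3): a world point X has camera coordinates R X + t. Camera axes: x right, y down, z forward; pixel columns grow to the right and rows downward; lengths in m; the calibration is good to about 2 mm. A picture is of the moment at which its call begins.
A pose or a line that the arm cannot do raises PlanningError and nothing moves.
- close_job(): hands the job in, once; it reports no verdict.
Trained networks look in the newest picture that a camera, given by its name, has taken for a name from the list of things; names that differ only in an ending like _2 or _b are one class to them, and where a whole thing is asked for, a point or a joint stands for the part that bears it (a point fixed in the world has none). Each returns a list of dicts, best first, with "conf" (0 to 1); they miss things now and then, are a little off and sometimes report something else, mostly with a low value. They report only what shows in the picture. A call takes as long as a camera call. They do not tell look-alikes from the thing itself.
- spot_in(camera, query): "xy" ([column, row] in pixels, amid what is visible of it).
- silhouettes(camera, query): "region" (420x560 bool, what is visible of it) and "xy" ([column, row] in pixels, amid what is visible of it).
Readings, each from a call of its own:
- current_clock(): time.
- current_joint_pos(): joint angles.
- current_qvel(): joint speeds.
- current_joint_torque(): joint torques, N m.
- current_position(): TCP position.
- current_orientation(): TCP orientation.
- current_force(): force on the tool from outside, world axes, zero at the start.
- current_torque(): the same for the moment, N m.
- current_finger_gap(): finger opening in m.
Only numpy, scipy, OpenCV 4.12 (cv2) and the standard library are available. Lean on these libraries where they do the work, as an engineer would, in place of code of your own. Each camera call takes 0.05 s, during which the arm holds its last target.

## Task

Of the two sloped display channels, one has its round wooden table-leg sample lying at the low end and its keeper bar swung open. Push that sample gently up the channel with the fingertips (it rolls back if let go on the slope), without gripping, lifting or flicking it, until it drops into the notch against the stop at the top; then push the keeper bar round until it is right across the channel behind the sample. Leave the other channel's sample and everything else on the table as it is.

Things in the scene. Friction and masses are not known exactly. Their poses are not given: they have to be found in the camera images.
- leg: the returned table-leg sample: a plain wooden cylinder 52 mm in diameter, 60 mm long, about 90 g. Origin at its centre, its y axis along the cylinder (which lies across the channel); the other axes turn as it rolls. It starts at rest against the low lip and rolls back down by itself if let go on the slope.
- gutter: the channel to work on, fixed. Origin at table height under its middle; x runs level in the uphill direction (away from the robot, up to 0.3 rad to either side), y left, z up. Base 230 by 70 mm. The smooth floor rises 8 degrees towards +x and is 64 mm wide between clear walls 4 mm thick that stand 16 mm above it.
- low_lip (a point): foot of the inner face of the lip at the low end, on the floor (30 mm above the table), mid-width. The lip is 8 mm thick and 10 mm high. 175 mm up the floor from this point the floor steps down 5 mm into the notch; the stop plate is 43 mm beyond the step and stands 34 mm above the line of the floor.
- seat (a point): centre of the leg sample when it rests in the notch. x points uphill along the sloped floor, y left, z square to the floor. On the slope the sample's centre runs along z = +5 mm of this frame, from x = -170 mm at the low lip; past the step it drops to z = 0. About 1.5 mm play towards the stop plate.
- keeper (a joint): angle of the keeper bar (rad) about its pivot, square to the sloped floor: 0 = along the channel, pointing downhill beside the right-hand (-y) wall; negative = swung further out, away from the channel (to -0.7); 1.57 = right across the channel behind the notch, at its stop. Seen from above it closes clockwise. It stays where it is left; it takes about 0.5 N at the post.
- keeper_pivot (a point): the pivot of the keeper bar, at the underside of the bar, on a bracket outside the right-hand (-y) wall, 52 mm from the channel's middle and 37 mm downhill of the seat. The bar is 12 mm wide, 10 mm high, reaches 92 mm from the pivot and passes 4 mm above the walls.
- keeper_post (a point): centre of the upright round post on the keeper bar, to push it by: 14 mm in diameter, 24 mm high (this point is half-way up it), 70 mm from the pivot.
- gutter2: the other, identical channel, already in order: sample in its notch, its keeper bar fixed across. Origin and axes as for the first; leave it alone.
- leg2: the sample in the other channel's notch, the same size; origin at its centre. Leave it alone.
- pencil_a: a loose short wooden pencil, 85 mm long, 7 mm thick, on the table between the channels; origin at the centre of its underside. Leave it alone.
- pencil_b: another such pencil, at the right of the table; origin at the centre of its underside. Leave it alone.
- drawer_knob: a loose wooden drawer knob, 32 mm across, 30 mm high, between the channels; origin at the centre of its underside. Leave it alone.
- bracket: a loose steel angle bracket, 60 by 30 mm, 54 mm high, at the left; origin at the centre of its underside. Leave it alone.
- note_block: a block of note paper, 100 by 75 by 28 mm, at the left; origin at the centre of its underside. Leave it alone.
- swatch: a dark wooden sample tile, 90 by 90 by 16 mm, at the right; origin at the centre of its underside. Leave it alone.
- cup: an empty grey cup, 72 mm across, 85 mm high, beyond the channels; origin at the centre of its underside. Leave it alone.
Not all that is in view belongs to the job. Leave any blue or turquoise look-alike of the leg alone.

How it is judged:
By the outcome, as a careful person would: the job done as asked, in the order asked, and still so for the second after the job is handed in, with the robot touching nothing.
It also fails if it takes over 51 s, if anything falls off the work surface, if the arm or the gripper's body presses on something with over 40 N, if the wrist force passes 120 N, or if a joint passes its speed limit or range.

## Working session

There is one attempt and no reset: what is moved stays moved. The work goes in short steps, each a Python script; the robot and the scene stay as the last script left them, time stands still between calls to the robot, and variables do not carry over. Pictures are saved under pics/ and viewed, and the job is handed in when it is done.

```bash
ls; mkdir -p pics; python3 - <<'E'
from bench import *
import cv2,numpy as np,pickle
for n in("scene","top"):
    c=capture(n); cv2.imwrite(f"pics/{n}0.png",c["image"]); pickle.dump(c,open(f"{n}0.pkl","wb"))
    for q in("leg","gutter","keeper","keeper_post"):
        print(n,q,[(np.round(d["xy"]).tolist(),round(d["conf"],2)) for d in spot_in(n,q)])
print(current_clock(), current_finger_gap(), current_orientation())
E
```

```text
pics
scene leg [([382.0, 206.0], 0.74), ([219.0, 196.0], 0.73), ([360.0, 228.0], 0.7), ([394.0, 272.0], 0.6)]
scene gutter [([321.0, 256.0], 0.71), ([239.0, 202.0], 0.65)]
scene keeper [([315.0, 220.0], 0.49), ([214.0, 158.0], 0.44)]
scene keeper_post [([309.0, 223.0], 0.78)]
top leg [([208.0, 255.0], 0.94), ([160.0, 233.0], 0.87), ([212.0, 308.0], 0.82), ([348.0, 187.0], 0.55)]
top gutter [([344.0, 229.0], 0.69), ([221.0, 206.0], 0.67)]
top keeper [([248.0, 216.0], 0.55)]
top keeper_post [([220.0, 209.0], 0.64), ([246.0, 223.0], 0.62)]
0.5 0.08790923146476873 [ 7.95791261e-01  6.05571021e-01 -7.40418947e-05  4.29919824e-05]
```

View pics/scene0.png

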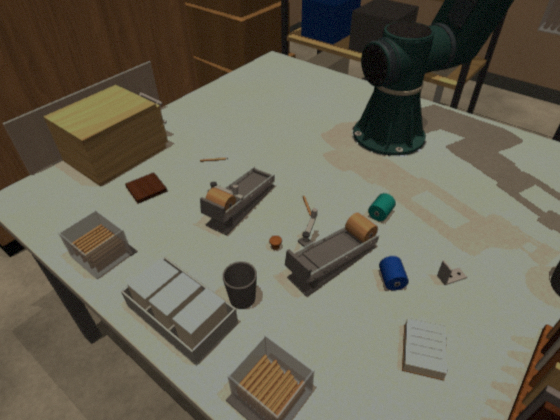

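View pics/top0.png

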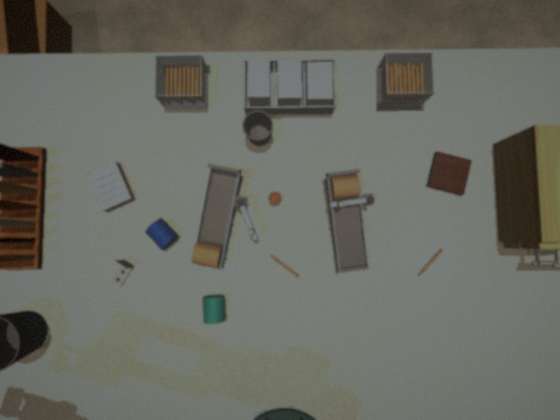

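The channel to work on is the left one in the top view. Its brown sample is at the low end at (207,255) and its keeper is open at (248,220). The other brown sample, at (346,187), is already in its notch behind a closed keeper. The look-alikes are blue (160,233) and turquoise (213,308). I'll confirm with an enlarged crop and measure.

```bash
cat > h.py <<'E'
import numpy as np,cv2,pickle
def cloud(c):
    z=c["range_z"]; v,u=np.mgrid[0:z.shape[0],0:z.shape[1]]
    K=c["intrinsics"]; p=np.stack([(u-K[0,2])/K[0,0]*z,(v-K[1,2])/K[1,1]*z,z],-1)
    P=(p-c["t"])@c["R"]; P[z==0]=np.nan
    return P
def proj(c,X):
    q=np.atleast_2d(X)@c["R"].T+c["t"]; q=q@c["intrinsics"].T; return q[:,:2]/q[:,2:]
E
python3 - <<'E'
from h import *
from bench import *
im={}
for n in("top","scene"):
    c=pickle.load(open(f"{n}0.pkl","rb")); P=cloud(c); im[n]=c
    print(n,"cam",-c["R"].T@c["t"],c["intrinsics"][0,0])
    for q in ("gutter","leg","keeper"):
        for d in silhouettes(n,q):
            X=P[d["region"]]; X=X[~np.isnan(X[:,0])]
            print(n,q,np.round(d["xy"]),round(d["conf"],2),len(X),"med",np.round(np.median(X,0),3),"z",np.round(np.percentile(X[:,2],[2,50,98]),3))
            if q=="gutter":
                r=cv2.minAreaRect(X[:,:2].astype(np.float32)*1000); print(r)
c=im["top"]["image"][155:280,170:290]; a=cv2.resize(c,None,fx=4.6,fy=4.6,interpolation=cv2.INTER_CUBIC)
cv2.imwrite("pics/ctop.png",a)
c=im["scene"]["image"][195:290,270:390]; cv2.imwrite("pics/cscene.png",cv2.resize(c,None,fx=6,fy=6,interpolation=cv2.INTER_CUBIC))
E
```

```text
top cam [0.51303005 0.00511166 0.95842972] 387.7683328653135
top gutter [221. 208.] 0.91 3035 med [0.59  0.144 0.05 ] z [0.005 0.05  0.095]
((575.8289184570312, 149.94619750976562), (249.48927307128906, 150.75027465820312), 13.200774192810059)
top gutter [344. 227.] 0.81 2952 med [ 0.542 -0.154  0.044] z [0.001 0.044 0.095]
((561.928466796875, -174.27557373046875), (249.5457000732422, 123.58271026611328), 7.718249797821045)
top leg [347. 184.] 0.87 614 med [ 0.631 -0.14   0.099] z [0.076 0.099 0.105]
top leg [209. 254.] 0.78 627 med [0.483 0.17  0.08 ] z [0.051 0.08  0.087]
top leg [215. 308.] 0.6 592 med [0.356 0.158 0.048] z [0.011 0.048 0.054]
top keeper [447. 174.] 0.7 1411 med [ 0.673 -0.41   0.015] z [0.005 0.015 0.019]
top keeper [249. 220.] 0.6 230 med [0.559 0.079 0.078] z [0.067 0.078 0.097]
scene cam [1.1401987  0.46357029 0.77818348] 416.96218191219117
scene gutter [238. 200.] 0.89 2427 med [ 0.589 -0.134  0.043] z [0.002 0.043 0.097]
((541.4125366210938, -191.3677978515625), (280.5703430175781, 158.21707153320312), 5.1931610107421875)
scene leg [395. 269.] 0.86 775 med [0.544 0.293 0.045] z [0.004 0.045 0.055]
scene leg [219. 197.] 0.78 360 med [ 0.643 -0.134  0.101] z [0.077 0.101 0.106]
scene leg [381. 206.] 0.7 551 med [0.372 0.169 0.043] z [0.001 0.043 0.055]
scene leg [359. 229.] 0.6 562 med [0.499 0.178 0.078] z [0.052 0.078 0.088]
scene keeper [314. 224.] 0.72 185 med [0.564 0.082 0.081] z [0.071 0.081 0.099]
```

View pics/ctop.png

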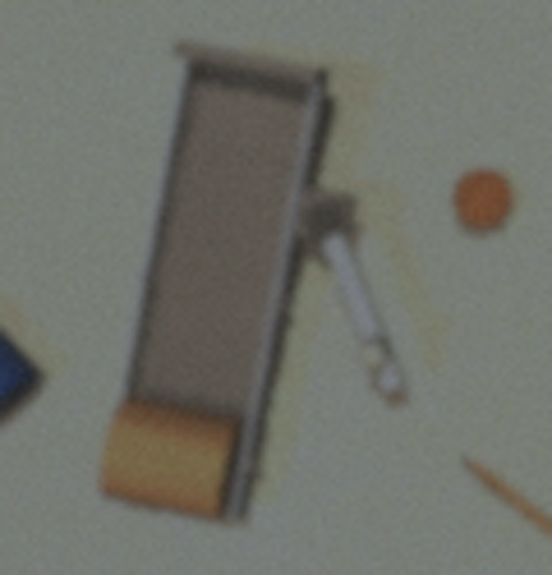

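View pics/cscene.png

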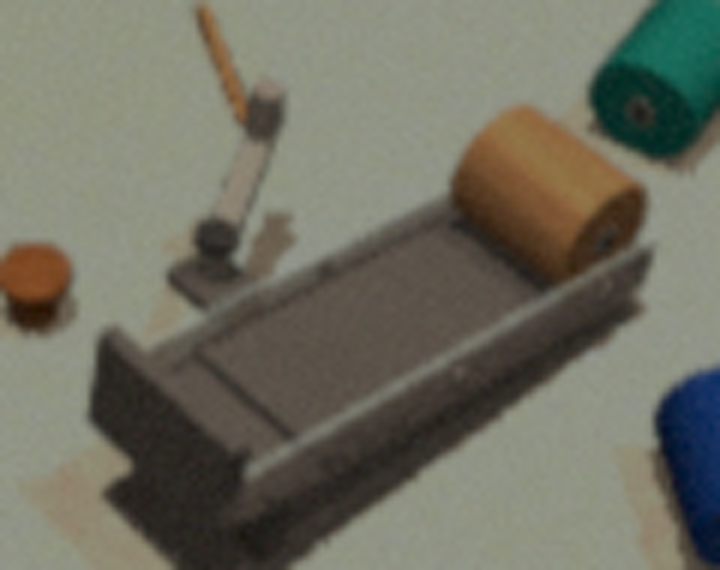

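```bash
cat > fit.py <<'E'
from h import *
from scipy.spatial import cKDTree
from scipy.optimize import least_squares
A=np.deg2rad(8); ca,sa=np.cos(A),np.sin(A)
def patch(o,a,b,st=.0015):
    a=np.array(a,float);b=np.array(b,float)
    na=max(2,int(np.linalg.norm(a)/st)+1);nb=max(2,int(np.linalg.norm(b)/st)+1)
    i,j=np.meshgrid(np.linspace(0,1,na),np.linspace(0,1,nb));return np.array(o)+i.reshape(-1,1)*a+j.reshape(-1,1)*b
def model():
    # slope coords (s,y,n) from low_lip
    L=[patch((0,-.032,0),(.175,0,0),(0,.064,0)),patch((.175,-.032,-.005),(.043,0,0),(0,.064,0)),
       patch((-.008,-.032,.010),(.008,0,0),(0,.064,0)),
       patch((.218,-.035,0),(0,.07,0),(0,0,.034)),patch((.218,-.035,.034),(.006,0,0),(0,.07,0))]
    for s in(1,-1):
        L+=[patch((-.008,s*.032,.016),(.226,0,0),(0,s*.004,0)),patch((-.008,s*.032,0),(.226,0,0),(0,0,.016)),
            patch((-.008,s*.036,-.02),(.226,0,0),(0,0,.036))]
    t=np.linspace(0,2*np.pi,100,endpoint=False)
    for y in np.arange(-.03,.0301,.0015): L.append(np.c_[.0205+.026*np.cos(t),0*t+y,.026+.026*np.sin(t)])
    m=np.vstack(L); return np.c_[ca*m[:,0]-sa*m[:,2],m[:,1],.03+sa*m[:,0]+ca*m[:,2]]
M=model();T=cKDTree(M)
def w2l(p,X):
    c,s=np.cos(p[2]),np.sin(p[2]);d=X-np.r_[p[0],p[1],0];return np.c_[c*d[:,0]+s*d[:,1],-s*d[:,0]+c*d[:,1],d[:,2]]
p0=np.array([.468,.165,-.2])
def pts(c):
    X=cloud(c).reshape(-1,3);X=X[~np.isnan(X[:,0])];l=w2l(p0,X)
    return X[(l[:,0]>-.03)&(l[:,0]<.24)&(abs(l[:,1])<.044)&(X[:,2]>.022)&(X[:,2]<.13)]
def fit(X):
    return least_squares(lambda q:T.query(w2l(q[:3],X+[0,0,q[3]]))[0],np.r_[p0,0],loss="cauchy",f_scale=.002,diff_step=1e-3,x_scale=[.1,.1,.1,.1])
if __name__=="__main__":
    C={n:pickle.load(open(f"{n}0.pkl","rb")) for n in("top","scene")}
    P={n:pts(c) for n,c in C.items()}; P["both"]=np.vstack(list(P.values()))
    for n,X in P.items():
        r=fit(X);print(n,len(X),np.round(r.x,4),"med res",np.median(r.fun))
    p=r.x; np.save("pose.npy",p)
    c_,s_=np.cos(p[2]),np.sin(p[2])
    l2w=lambda L:np.c_[p[0]+c_*L[:,0]-s_*L[:,1],p[1]+s_*L[:,0]+c_*L[:,1],L[:,2]]
    for n,c in C.items():
        im=cv2.resize(c["image"],None,fx=4,fy=4)
        S=[[(-.008,-.036,.016),(.218,-.036,.016),(.218,.036,.016),(-.008,.036,.016)],[(0,-.032,0),(.175,-.032,0),(.175,.032,0),(0,.032,0)]]
        for q in S:
            m=np.array(q);m=np.c_[ca*m[:,0]-sa*m[:,2],m[:,1],.03+sa*m[:,0]+ca*m[:,2]]
            uv=(proj(c,l2w(m))+.5)*4; cv2.polylines(im,[np.round(uv).astype(int)],True,(0,255,255),1)
        ctr=(proj(c,l2w(np.array([[.09,0,.04]])))[0]*4).astype(int)
        cv2.imwrite(f"pics/fit_{n}.png",im[ctr[1]-280:ctr[1]+280,ctr[0]-350:ctr[0]+350])
E
python3 fit.py
```

```text
top 3254 [ 4.648e-01  1.740e-01 -2.088e-01  1.000e-04] med res 0.0012298785755704678
scene 2661 [ 0.4691  0.176  -0.2054 -0.002 ] med res 0.0013443621339980026
both 5915 [ 0.4674  0.1766 -0.2079 -0.0009] med res 0.0013753636270160356
```

View pics/fit_top.png

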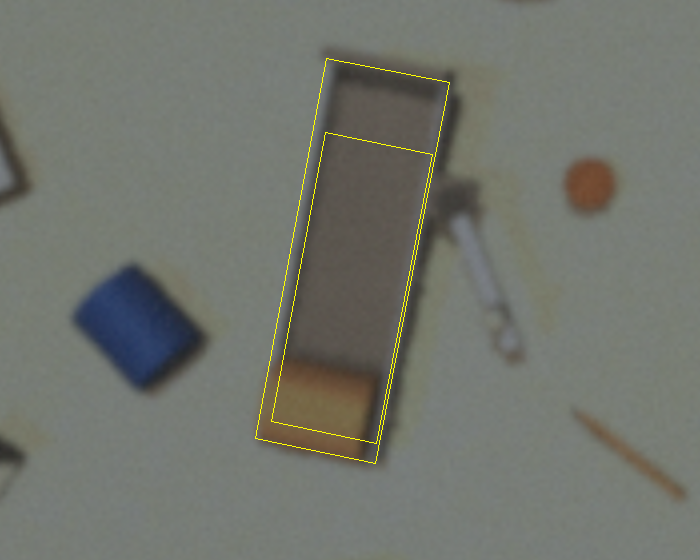

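View pics/fit_scene.png

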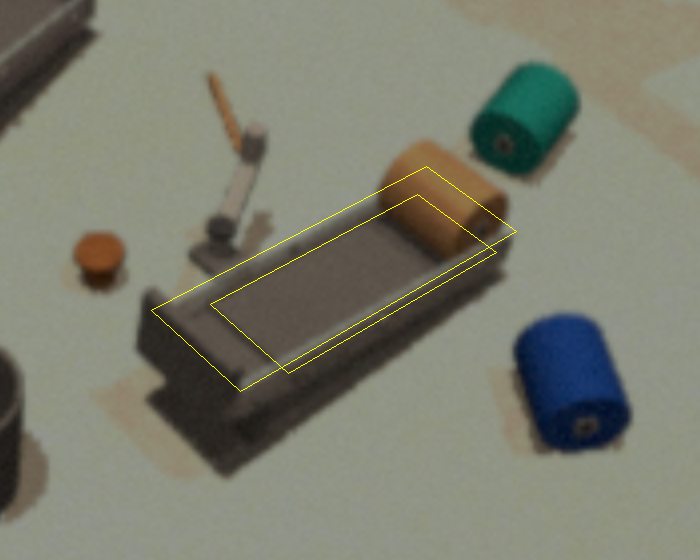

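The crop confirms it: brown sample at the low end, keeper swung open. Next I'll measure the bar angle and check reachability.

```bash
cat > g.py <<'E'
from fit import *
from scipy.spatial.transform import Rotation as Ro
p=np.load("pose.npy")
Rg=Ro.from_euler("z",p[2])*Ro.from_euler("y",-A)   # columns: s,y,n in world
O=np.array([p[0],p[1],.030])
W=lambda s,y,n:O+Rg.apply([s,y,n])
Lc=lambda X:Rg.inv().apply(np.asarray(X)-O)
# tool: z=-n, push face normal (tool y) along direction phi in (s,y) plane
def Q(phi):
    f=np.array([np.cos(phi),np.sin(phi),0]);z=np.array([0,0,-1.]);x=np.cross(f,z)
    return Rg*Ro.from_matrix(np.c_[x,f,z])
E
python3 - <<'E'
from g import *
from bench import *
for n in("top","scene"):
    c=pickle.load(open(f"{n}0.pkl","rb"));X=cloud(c).reshape(-1,3);X=X[~np.isnan(X[:,0])];l=Lc(X)
    k=l[(l[:,1]<-.042)&(l[:,1]>-.14)&(l[:,0]>.05)&(l[:,0]<.18)&(X[:,2]>.04)]
    hi=k[k[:,2]>.044]; far=hi
    print(n,len(k),"n pct",np.round(np.percentile(k[:,2],[2,25,50,75,98]),3))
    far=hi[hi[:,0]<.12]; near=hi[hi[:,0]>.135]
    print(" post med",np.round(np.median(far,0),4),"pivot-ish",len(near),np.round(np.median(near,0),4) if len(near) else "")
    bar=k[(k[:,2]>.02)&(k[:,2]<.036)];m=bar.mean(0);v=np.linalg.svd((bar-m)[:,:2])[2][0];print(" bar",np.round(m,4),v)
    lg=l[(abs(l[:,1])<.03)&(l[:,0]<.05)&(l[:,0]>-.01)&(l[:,2]>.03)]
    r=least_squares(lambda q:np.hypot(lg[:,0]-q[0],lg[:,2]-q[1])-.026,[.02,.026],loss="soft_l1",f_scale=.001);print(" leg s,n",r.x, "y range",np.percentile(l[(l[:,2]>.035)&(l[:,0]<.05)&(l[:,0]>-.02)&(abs(l[:,1])<.045),1],[1,99]))
print(O,p[2])
for s in(-.05,-.0155,.08,.16):
  for ph in (0,):
    for q in (Q(0),Q(np.pi)): print(s,inverse_kinematics(W(s,0,.02).tolist(),q.as_quat().tolist()))
for th in(-.5,.5,1.57):
  f=np.arctan2(np.cos(th),np.sin(th))
  for q in (Q(f),Q(f+np.pi)): print(th,f,inverse_kinematics(W(.1,-.1,.036).tolist(),q.as_quat().tolist()))
E
```

```text
top 304 n pct [0.012 0.028 0.03  0.033 0.055]
 post med [ 0.093  -0.0907  0.0532] pivot-ish 0 
 bar [ 0.1201 -0.073   0.0304] [-0.83301756 -0.55324655]
 leg s,n [0.01824486 0.02590829] y range [-0.02992599  0.02933435]
scene 256 n pct [0.012 0.023 0.032 0.036 0.056]
 post med [ 0.0984 -0.0872  0.0532] pivot-ish 0 
 bar [ 0.1308 -0.0657  0.0312] [0.84735105 0.53103314]
 leg s,n [0.02084685 0.02736456] y range [-0.02863757  0.03103984]
[0.46741683 0.17656326 0.03      ] -0.2079009363025402
-0.05 [ 0.33160812  0.38932634  2.09258513 -0.1385956   0.54393909 -0.91679136]
-0.05 [ 0.33160812  0.38932634  2.09258513 -0.1385956   0.54393909  2.22480129]
-0.0155 [ 0.29146428  0.40451082  2.03236865 -0.12092649  0.58532504 -0.97458538]
-0.0155 [ 0.29146428  0.40451082  2.03236865 -0.12092649  0.58532504  2.16700728]
0.08 [ 0.20391208  0.45946626  1.85306211 -0.08629159  0.70281617 -1.09664768]
0.08 [ 0.20391208  0.45946626  1.85306211 -0.08629159  0.70281617  2.04494497]
0.16 [ 0.14981825  0.51773333  1.6890353  -0.06764903  0.80507652 -1.16935101]
0.16 [ 0.14981825  0.51773333  1.6890353  -0.06764903  0.80507652  1.97224164]
-0.5 2.0707963267948966 [ 2.80441872e-03  3.99861301e-01  1.89864477e+00 -4.48268868e-02
  7.07005920e-01  2.88439872e+00]
-0.5 2.0707963267948966 [ 0.00280442  0.3998613   1.89864477 -0.04482689  0.70700592 -0.25719394]
0.5 1.0707963267948966 [ 0.00280442  0.3998613   1.89864477 -0.04482689  0.70700592 -2.39878659]
0.5 1.0707963267948966 [ 0.00280442  0.3998613   1.89864477 -0.04482689  0.70700592  0.74280606]
1.57 0.0007963267948965571 [ 0.00280442  0.3998613   1.89864477 -0.04482689  0.70700592 -1.32878659]
1.57 0.0007963267948965571 [ 0.00280442  0.3998613   1.89864477 -0.04482689  0.70700592  1.81280606]
```

```bash
python3 - <<'E'
from g import *
from bench import *
q=Q(0).as_quat().tolist()
move_gripper(.024); print("gap",current_finger_gap())
move_ptp(W(-.027,0,.11).tolist(),q)
print(servo_line(W(-.027,0,.021).tolist(),q,rate=.08,contact_N=8))
print(current_clock(),Lc(current_position()),Rg.inv().apply(current_force()))
print(servo_line(W(.02,0,.021).tolist(),q,rate=.03,contact_N=6))
print(current_clock(),Lc(current_position()),Rg.inv().apply(current_force()))
for n in("scene",):
    c=capture(n); cv2.imwrite("pics/p1.png",cv2.resize(c["image"][150:320,240:460],None,fx=3.5,fy=3.5))
E
```

```text
gap 0.02408776697430456
False
4.8833 [-0.02668808  0.00018306  0.02134709] [-0.54130194 -0.37616318 -0.42002623]
False
6.6 [ 1.98387423e-02 -3.10859905e-05  2.09920478e-02] [ 0.54464748  0.19612861 -0.45778516]
```

View pics/p1.png

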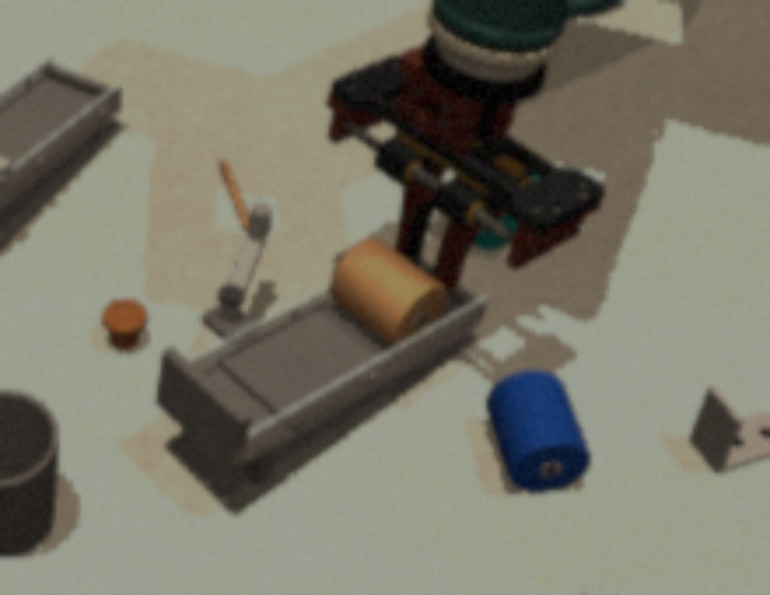

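The sample at crop (388,290) is rolling up square against both fingertips. I'll continue.

```bash
python3 - <<'E'
from g import *
from bench import *
q=Q(0).as_quat().tolist()
def st(r): print(r,round(current_clock(),2),np.round(Lc(current_position()),4),np.round(Rg.inv().apply(current_force()),2))
st(servo_line(W(.130,0,.021).tolist(),q,rate=.035,contact_N=10))
st(servo_line(W(.1535,0,.021).tolist(),q,rate=.015,contact_N=5))
for n in("scene","top"):
    c=capture(n); cv2.imwrite(f"pics/p2{n}.png",cv2.resize(c["image"][150:320,240:460] if n=="scene" else c["image"][140:290,150:300],None,fx=3.5,fy=3.5)); pickle.dump(c,open(f"{n}1.pkl","wb"))
    X=cloud(c).reshape(-1,3);X=X[~np.isnan(X[:,0])];l=Lc(X)
    lg=l[(abs(l[:,1])<.028)&(l[:,0]<.21)&(l[:,0]>.172)&(l[:,2]>.02)&(l[:,2]<.06)]
    r=least_squares(lambda q:np.hypot(lg[:,0]-q[0],lg[:,2]-q[1])-.026,[.19,.021],loss="soft_l1",f_scale=.001);print(n,len(lg)," leg s,n",r.x)
E
```

```text
False 9.94 [ 0.1299 -0.      0.021 ] [ 1.02 -0.72  0.01]
False 11.66 [ 0.1534 -0.      0.021 ] [ 0.04 -0.37 -0.68]
scene 318  leg s,n [0.19143596 0.02252365]
top 271  leg s,n [0.18879101 0.02116637]
```

View pics/p2scene.png

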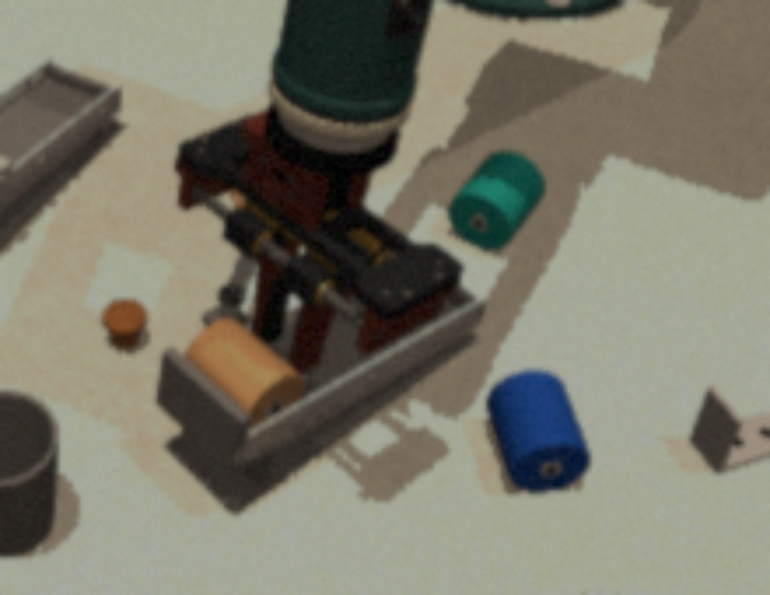

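The sample is in the notch at crop (245,365), measured at s≈190 mm, n≈21 mm. I'll retreat and go to the keeper post.

```bash
cat > k.py <<'E'
from g import *
from bench import *
PV=np.array([.1535,-.052])
def kp(th,gap,n=.037):
    d=np.array([-np.cos(th),np.sin(th)]);t=np.array([np.sin(th),np.cos(th)])
    xy=PV+.07*d-t*(.017+gap)
    return W(xy[0],xy[1],n).tolist(),Q(np.arctan2(t[1],t[0])+np.pi).as_quat().tolist()
def st(r=""): print(r,round(current_clock(),2),np.round(Lc(current_position()),4),np.round(Rg.inv().apply(current_force()),2))
E
python3 - <<'E'
from k import *
q=Q(0).as_quat().tolist()
servo_line(W(.130,0,.021).tolist(),q,rate=.06)
servo_line(W(.120,0,.12).tolist(),q,rate=.15); move_gripper(0.0); st(current_finger_gap())
th=-.565
P,_=kp(th,.014,.12);_,o=kp(th,.014)
move_ptp(P,o); st()
P,o=kp(th,.014); st(servo_line(P,o,rate=.1,contact_N=6))
for n in("scene","top"):
    c=capture(n); cv2.imwrite(f"pics/p3{n}.png",cv2.resize(c["image"][150:320,240:460] if n=="scene" else c["image"][140:290,150:300],None,fx=3.5,fy=3.5))
E
```

```text
0.0004903105730538809 13.66 [ 0.12   -0.      0.1198] [0.59 0.49 0.7 ]
 14.43 [ 0.1113 -0.1155  0.1202] [ 0.3   0.48 -0.48]
False 15.41 [ 0.1114 -0.1155  0.0374] [-0.83 -0.09 -0.31]
```

View pics/p3scene.png

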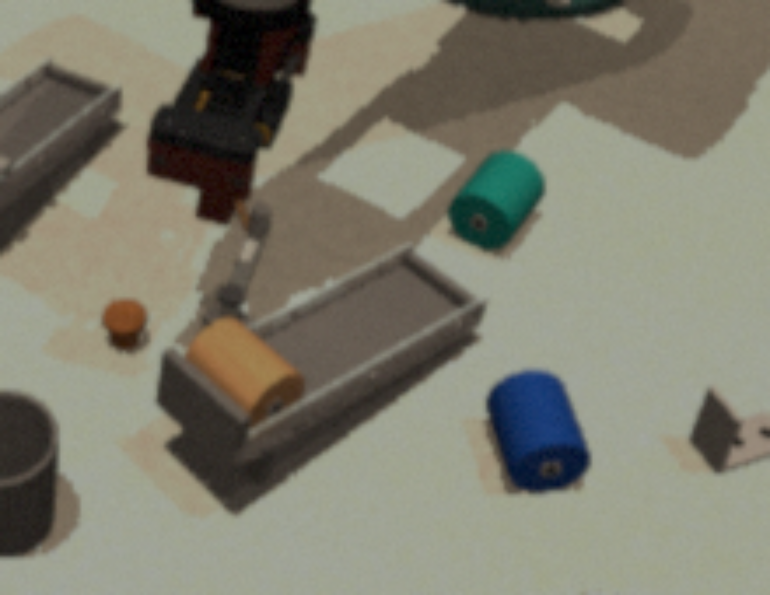

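View pics/p3top.png

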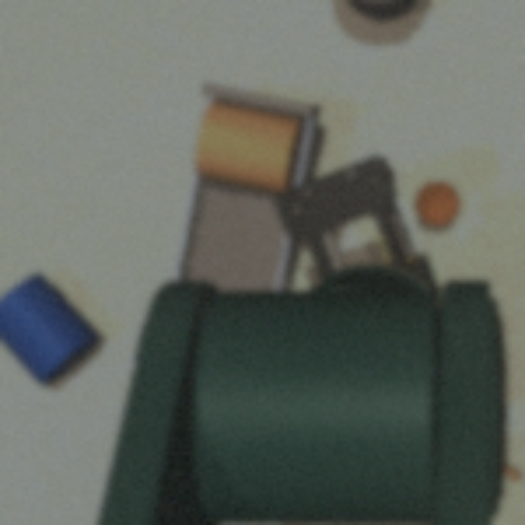

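The sample stays in the notch (top crop (250,145)) with the hand away from it, and the closed fingers are beside the post. Now I'll sweep the bar round.

```bash
python3 - <<'E'
from k import *
P,o=kp(-.565,.0); st(servo_line(P,o,rate=.03,contact_N=6))
for th in np.arange(-.4,1.41,.2):
    P,o=kp(th,0); r=servo_line(P,o,rate=.045,contact_N=6); st((round(th,2),r))
    if r: break
else:
    P,o=kp(1.5,0); st(servo_line(P,o,rate=.03,contact_N=6))
    P,o=kp(1.57,0); st(servo_line(P,o,rate=.015,contact_N=4))
c=capture("scene"); cv2.imwrite(f"pics/p4.png",cv2.resize(c["image"][150:320,240:460],None,fx=3.5,fy=3.5))
E
```

```text
False 16.12 [ 0.1034 -0.1037  0.037 ] [-0.15 -0.91  0.28]
(np.float64(-0.4), False) 16.54 [ 0.0957 -0.095   0.037 ] [0.33 0.43 0.22]
(np.float64(-0.2), False) 17.01 [ 0.0885 -0.0827  0.037 ] [-0.15  0.54 -0.52]
(np.float64(0.0), False) 17.48 [ 0.0837 -0.0691  0.037 ] [-0.07 -0.71  0.09]
(np.float64(0.2), False) 17.94 [ 0.0816 -0.055   0.037 ] [-0.44 -1.07  0.17]
(np.float64(0.4), False) 18.41 [ 0.0824 -0.0407  0.037 ] [ 0.29  0.73 -0.41]
(np.float64(0.6), False) 18.88 [ 0.0861 -0.0268  0.037 ] [ 0.11 -0.76  0.14]
(np.float64(0.8), False) 19.34 [ 0.0924 -0.0139  0.0369] [-0.3   0.65  0.62]
(np.float64(1.0), False) 19.81 [ 0.1011 -0.0026  0.037 ] [ 0.16 -0.3  -0.37]
(np.float64(1.2), False) 20.27 [0.1119 0.0068 0.0369] [ 0.67  0.24 -0.61]
(np.float64(1.4), False) 20.74 [0.1244 0.0139 0.0369] [-0.7  -0.67  0.21]
False 21.13 [0.1313 0.0164 0.037 ] [-0.34  0.41 -0.11]
True 21.5 [0.1343 0.0174 0.0364] [ 0.59 -0.68  0.56]
```

View pics/p4.png

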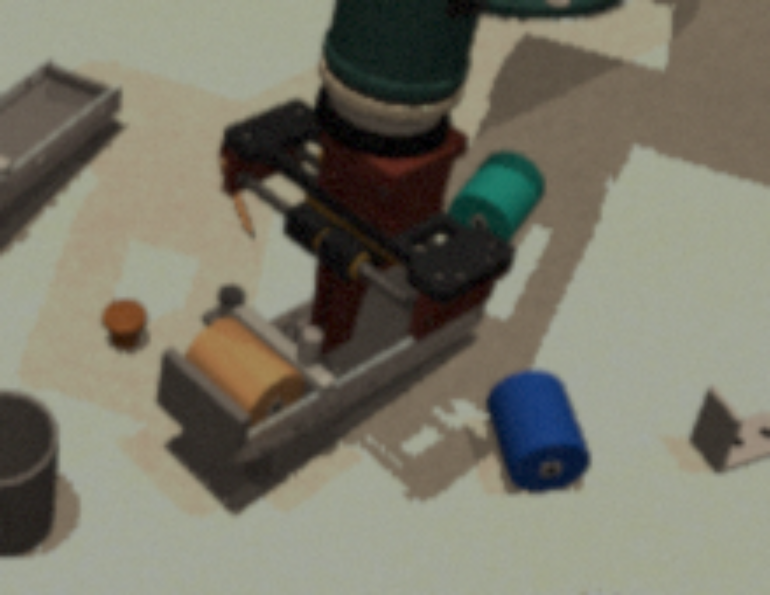

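The bar lies across behind the sample and contact tripped at about 1.54 rad. I'll press once more, lightly, to be sure it is at its stop, then retreat and measure.

```bash
python3 - <<'E'
from k import *
_,o=kp(1.57,0)
st(servo_line(W(.140,.018,.037).tolist(),o,rate=.01,contact_N=7))
st(servo_line(W(.110,.018,.037).tolist(),o,rate=.08))
st(servo_line(W(.090,.018,.13).tolist(),o,rate=.15))
move_ptp([.16,.578,.223],[.7957913,.605571,0,0]); st()
for n in("scene","top"):
    c=capture(n); pickle.dump(c,open(f"{n}2.pkl","wb"))
    cv2.imwrite(f"pics/p5{n}.png",cv2.resize(c["image"][150:320,240:460] if n=="scene" else c["image"][140:290,150:300],None,fx=3.5,fy=3.5)); cv2.imwrite(f"pics/full{n}.png",c["image"])
    X=cloud(c).reshape(-1,3);X=X[~np.isnan(X[:,0])];l=Lc(X)
    lg=l[(abs(l[:,1])<.028)&(l[:,0]<.21)&(l[:,0]>.180)&(l[:,2]>.02)&(l[:,2]<.06)]
    r=least_squares(lambda q:np.hypot(lg[:,0]-q[0],lg[:,2]-q[1])-.026,[.19,.021],loss="soft_l1",f_scale=.001);print(n,len(lg)," leg s,n",r.x)
    b=l[(l[:,1]>-.045)&(l[:,1]<.04)&(l[:,0]>.13)&(l[:,0]<.163)&(l[:,2]>.022)&(l[:,2]<.06)]
    lo=b[b[:,2]<.036];hi=b[b[:,2]>.048];print(" bar",len(lo),np.round(np.polyfit(lo[:,1],lo[:,0],1),4),"post",np.round(np.median(hi,0),4))
    # changes vs start
    c0=pickle.load(open(f"{n}0.pkl","rb"))["image"];d=cv2.absdiff(c0,c["image"]).max(2);cv2.imwrite(f"pics/diff{n}.png",np.clip(d*4.,0,255).astype(np.uint8))
E
```

```text
True 21.97 [0.1343 0.017  0.0356] [-0.28 -0.48  0.16]
False 22.42 [0.1098 0.0181 0.0371] [0.11 0.18 0.34]
False 23.2 [0.0899 0.0179 0.1296] [ 0.    0.37 -0.41]
 25.19 [-0.3524  0.3292  0.244 ] [ 0.9  -0.38 -0.02]
scene 301  leg s,n [0.1904709  0.02255699]
 bar 182 [0.0089 0.1565] post [0.1566 0.0201 0.0548]
top 333  leg s,n [0.18779629 0.02100101]
 bar 173 [0.0107 0.1521] post [0.1513 0.0172 0.0541]
```

View pics/p5scene.png

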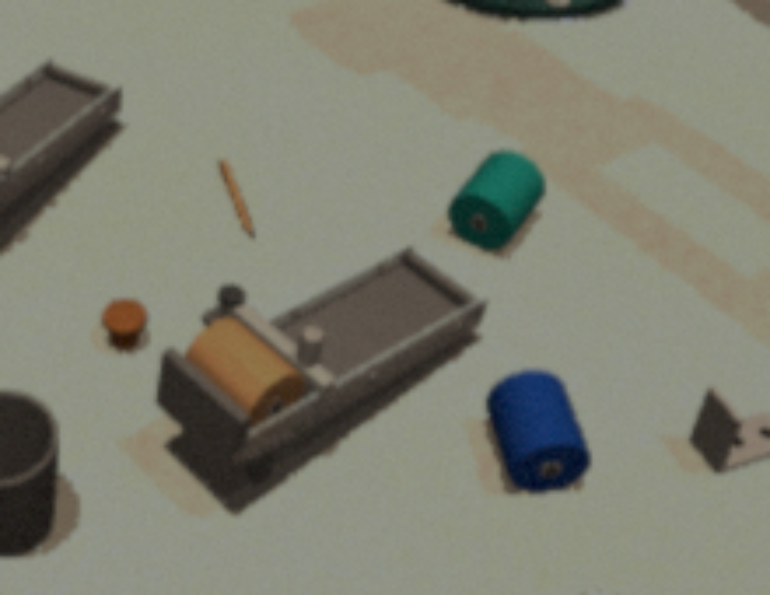

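View pics/p5top.png

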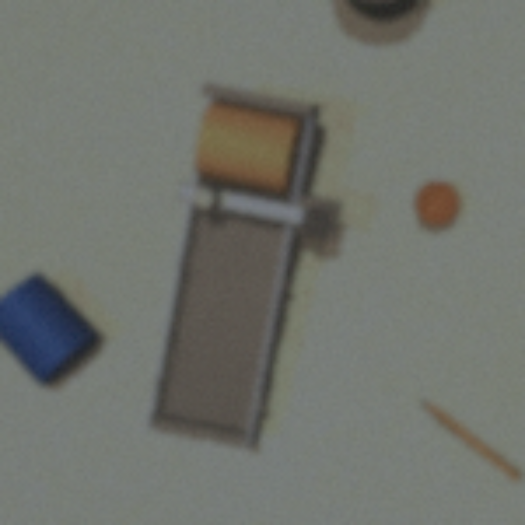

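View pics/difftop.png

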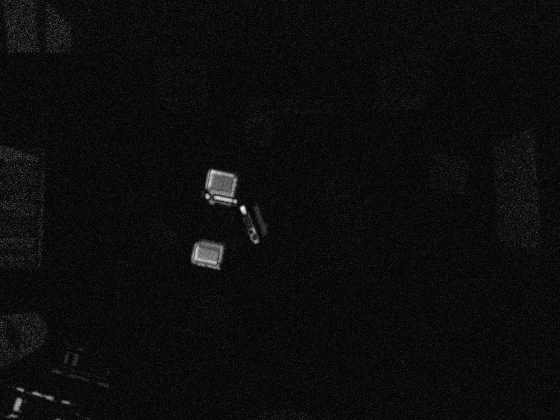

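The bar runs square across the channel at its stop, to within about 0.01 rad. The sample is in the notch, and the difference picture shows that only the sample, the keeper and the arm changed. Handing in.

```bash
python3 -c "
from bench import *
close_job(); print(current_clock())"
```

```text
the job is handed in; nothing more can be done
the job is handed in; nothing more can be done
```

The job is done and handed in at about 25 s on the robot's clock, well inside the 51 s limit. I pushed the brown sample in the left channel up the slope with the fingertips until it dropped into the notch. Then I swept the keeper bar round by its post to its stop.

Last checks, with the arm back at its start pose and touching nothing:
- **Sample:** it lies in the notch, 188–190 mm up the floor from the low lip (190.5 mm expected). Its centre is 21–22.5 mm above the floor line (21 mm expected). It stayed put once the fingers left it.
- **Keeper:** the bar lies square across the channel behind the sample, to within about 0.01 rad. The 7 N contact check tripped twice at the same spot, which I take to be the stop.
- **Everything else:** comparing the top picture with the one from the start shows only the sample, the keeper and the arm changed.
- **Disagreement:** the two cameras differed by 3–5 mm along the channel, more than the stated 2 mm calibration. Their averages matched the expected positions, so I did not correct for it.

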